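Point the batch board at red

TASK

The red batch runs next on the boot line. With a fingertip, push the pointer of the batch board round, without gripping it, until it is at rest pointing at the middle of the red disc; only then press the green button fully down to confirm, let it come back up and take the hand away. Leave the roll of tape, the can and the brush where they are, and the pointer as set.

Things in the scene. Friction and masses are not known exactly. Their poses are not given: they have to be found in the camera images.
- board: white plate of the batch board, 300 mm (its x) by 400 mm (its y), 10 mm thick, fixed to the belt, its yaw varies; origin at the centre of its underside. The pointer turns about an upright axis at (-90, 0) mm in the board's frame. The four discs lie on it on an arc of 170 mm radius about that axis, at -70, -35, 35 and 70 degrees from the board's +x; which colour is where varies.
- pointer_pivot (a point): point on the pointer's upright turning axis, at half height of its arm (35 mm above the table). Round dark hub there, radius 19 mm, its top 50 mm above the table, with a brass cap 5 mm high. Its x axis points along the arm. Fingers on both sides of the arm at once, or on top of it, count as gripping.
- pointer_tip (a point): middle of the outer end of the pointer's arm, 136 mm from the axis. Its x axis points along the arm, outward; z is up. The arm is a straight level bar, black with a yellow outer end, 18 mm wide, 22 mm high (from 24 to 46 mm above the table, so 14 mm clear of the plate), reaching from the hub to 136 mm from the axis.
- pointer (a joint): angle of the pointer: 0 when the arm lies along the board's +x, growing anticlockwise seen from above; stops at -1.7 and 1.7 rad. Stiff: it takes about 0.22 N m (2 N at 110 mm from the axis) to turn and stays where it is left. It starts somewhere between -0.22 and 0.22 rad, pointing at no disc.
- disc_red: red disc, 52 mm across, 4 mm thick, fixed flat on the board (top 14 mm above the table); origin at the centre of its underside. The one to point at.
- disc_yellow: yellow disc, same size, not wanted
- disc_blue: blue disc, same size, not wanted
- disc_green: green disc, same size, not wanted (not the button)
- button_top (a point): centre of the top of the green round push button, 40 mm across, in a yellow housing fixed to the belt; it stands to the left or the right of the board
- button (a joint): how far the button is pressed: 0 up, 0.008 m fully down; a spring brings it up again; fully down takes about 5 N
- tape: roll of cream tape, 72 mm across, 40 mm hole, 45 mm high, loose, standing on the side of the board where the button is not; origin at the centre of its underside. Leave it alone.
- tin: closed small can, white lid, blue band, 64 mm across, 50 mm high, loose, standing at the far left of the board; origin at the centre of its underside. Leave it alone.
- brush: flat brush, about 170 mm long, lying loose at the far right of the board; origin under the middle of it. Leave it alone.
Mind the look-alikes: they are no part of the job. Of the things like the part that bears button_top, leave any that is orange or purple; of the rest the smaller one is meant.

How it is judged (in metres and radians):
On the way, in this order (a step that is already met when the one before it is completed fails the run):
1. the pointer rests aimed at the red disc (y of disc_red in the frame of pointer_tip between -0.013 and 0.013 m and x of disc_red in the frame of pointer_tip above 0 m and velocity of joint pointer between -0.05 and 0.05 rad/s), for 0.3 s.
2. the button is pressed fully down (value of joint button above 0.0065 m), for 0.05 s.
At the end, for the whole second after the job is handed in: the pointer is at rest and its centre line passes within 13 mm of the red disc's centre, the button is up again, and tape, can and brush are within 30 mm of where they were, tape and can upright (all of step 1 and value of joint button below 0.002 m and distance of each of tape, tin, brush from where it was at the start of the episode below 0.03 m and angle between each of tape, tin's own z axis and vertical below 0.2 rad); the robot touches nothing.
It fails at once if the button is pressed while the pointer is not aimed at the red disc (value of joint button above 0.004 m and not (y of disc_red in the frame of pointer_tip between -0.013 and 0.013 m and x of disc_red in the frame of pointer_tip above 0 m)).
It fails at once if the pointer is gripped (both sides of its arm touched at once) (contact force between the fingers and pointer_c1 above 0.5 N and contact force between the fingers and pointer_c2 above 0.5 N).
It fails at once if the tape, the can or the brush is lifted, carried, pushed away or knocked over (distance of any of tape, tin, brush from where it was at the start of the episode above 0.03 m or angle between any of tape, tin's own z axis and vertical above 0.3 rad).
It also fails if it takes over 58 s, if anything falls off the work surface, if the arm or the gripper's body presses on something with over 40 N, if the wrist force passes 120 N, or if a joint passes its speed limit or range.

ROBOT

A 6-joint arm with a two-finger parallel gripper is mounted at the origin on the work surface. World frame = base frame: x ahead of the robot, y to its left, z up, the work surface at z = 0. Lengths are in mm, angles in degrees, forces in N, time in s.
With the tool pointing down it reaches from about 325 to 925 mm from the base axis. Payload 3.1 kg.
Tool frame: the origin (TCP) lies at the very end of the fingers, on their centre line; the grasp point (between the pads) lies grasp_offset behind it (grasp_offset is the distance from the TCP to the grasp point, in mm); z points along the fingers, y is the line along which they close (so a half turn about z gives the same grasp; the last joint's range is limited). The gripper opens to 85 mm and grips with 20 to 120 N. Pads are 22 mm wide; open, the fingers measure 114 mm over their backs; the gripper's body (76 mm by 85 mm) begins 54 mm behind the grasp point. The pads swing forward as they close: fully open they stand 13 mm farther back than shut.
Start: joints at [67.827, 12.427, 92.441, -0, 75.132, -6.429], TCP at [169.577, 601.567, 204.8] pointing down, gripper open.
Joint ranges: [-157.48, 157.48], [-44.54, 120.13], [17.64, 146.25], [-64.5, 244.5], [7.68, 150.69], [-147.95, 147.95]. Speed limits (degrees/s): [159.86, 159.86, 180, 180, 180, 180].

INTERFACE

Orientations are given as [roll, pitch, yaw] about the fixed x, y, z axes, in that order (R = Rz(yaw) Ry(pitch) Rx(roll)).
In Python, from station import * gives the robot as it stands. Calls block until the motion is done:
- goto(position, orientation): joint-space move of the TCP to a pose.
- move_l(position, attitude=None, speed=150): straight line of the TCP; attitude=None keeps the orientation; speed is the mean speed in mm/s.
- move_j(angles): joint-space move.
- grip(opening, squeeze=None): finger opening in mm; squeeze is the grip in N (None keeps the last); returns when the fingers have stopped.
- wait(seconds).
- solve_ik(position, orientation): joint angles nearest the present ones, or None.
- get_obs(): the state.
- get_image(name): name is "scene" or "top"; returns the picture (420x560x3 uint8, red, green, blue); there is no depth.
- get_calibration(name): a dict with "fx", "fy", "cx", "cy" (pixels), "R" (3x3) and "t" (3): a world point X has camera coordinates R X + t. Camera axes: x right, y down, z forward; pixel columns grow to the right and rows downward; lengths in mm; the calibration is good to about 2 mm. A picture is of the moment at which its call begins. get_calibration takes no time and is no camera call.
A pose or a line that the arm cannot do raises Unreachable and nothing moves.
- sign_off(): hands the job in; it is judged then, once.
Trained networks look in the newest picture that a camera, given by its name, has taken for a name from the list of things; names that differ only in an ending like _2 or _b are one class to them, and where a whole thing is asked for, a point or a joint stands for the part that bears it (a point fixed in the world has none). Each returns a list of dicts, best first, with "score" (0 to 1); they miss things now and then, are a little off and sometimes report something else, mostly with a low value. They report only what shows in the picture. A call takes as long as a camera call. They do not tell look-alikes from the thing itself.
- spot_in(name, camera): "extent" ([centre column, centre row, width, height] in pixels, round what is visible of it).
- regions_of(name, camera): "region" (420x560 bool, what is visible of it) and "extent" ([centre column, centre row, width, height] in pixels, round what is visible of it).
The state is a dict: "t": time; "joint_pos": joint angles; "qvel": joint speeds; "effort": joint torques, N m; "tcp_pos": TCP position; "ee_rot": TCP orientation; "wrist_force": force on the tool from outside, world axes, zero at the start; "moment": the same for the moment, N m; "grip_width": finger opening in mm; "grip_force": force on a finger pad.
Only numpy, scipy, OpenCV 4.12 (cv2) and the standard library are available. Lean on these libraries where they do the work, as an engineer would, in place of code of your own. Each camera call takes 0.05 s, during which the arm holds its last target. There are 200 camera calls.

## Working session

There is one attempt and no reset: what is moved stays moved. The work goes in short steps, each a Python script; the robot and the scene stay as the last script left them, time stands still between calls to the robot, and variables do not carry over. Pictures are saved under pics/ and viewed, at most 10 in all, crops included, and the job is handed in when it is done.

```bash
mkdir -p pics; cat > h.py <<'E'
from station import *
import numpy as np, cv2
def ray(cam,u,v,z):
    c=get_calibration(cam);R=np.array(c["R"]);t=np.array(c["t"])
    d=R.T@np.array([(u-c["cx"])/c["fx"],(v-c["cy"])/c["fy"],1]);o=-R.T@t
    return (o+d*(z-o[2])/d[2])[:2]
def proj(cam,X):
    c=get_calibration(cam);p=np.array(c["R"])@np.array(X,float)+np.array(c["t"])
    return c["cx"]+c["fx"]*p[0]/p[2],c["cy"]+c["fy"]*p[1]/p[2]
E
python3 - <<'E'
from h import *
for n in("top","scene"):
    im=get_image(n);cv2.imwrite(f"pics/{n}0.png",cv2.cvtColor(im,cv2.COLOR_RGB2BGR))
Z=dict(board=10,disc_red=14,disc_yellow=14,disc_blue=14,disc_green=14,button_top=40,tape=45,tin=50,brush=10,pointer_tip=46,pointer_pivot=55)
for k,z in Z.items():
    for d in spot_in(k,"top")[:4]:
        e=d["extent"];print(k,round(d["score"],2),np.round(e),np.round(ray("top",e[0],e[1],z)))
E
```

```text
board 0.66 [305. 201. 141. 118.] [578.  21.]
disc_red 0.58 [358. 216.  16.  15.] [ 533. -138.]
disc_yellow 0.8 [249. 202.  19.  19.] [572. 188.]
disc_yellow 0.3 [339. 190.  20.  20.] [614. -81.]
disc_blue 0.63 [276. 180.  19.  14.] [640. 109.]
disc_blue 0.29 [300. 210.  17.  54.] [549.  35.]
disc_green 0.64 [448. 182.  62.  29.] [ 640. -405.]
disc_green 0.54 [338. 188.  17.  16.] [620. -79.]
button_top 0.86 [103. 246.  22.  16.] [435. 603.]
button_top 0.7 [170. 256.  12.  11.] [409. 408.]
button_top 0.63 [205. 257.  18.  13.] [407. 306.]
button_top 0.52 [338. 187.  16.  18.] [615. -76.]
tape 0.83 [432. 237.  29.  24.] [ 473. -340.]
tin 0.91 [201. 167.  22.  22.] [670. 328.]
tin 0.53 [253. 204.  17.  16.] [561. 172.]
brush 0.75 [447. 179.  56.  26.] [ 649. -405.]
pointer_tip 0.79 [302. 210.  15.  56.] [547.  31.]
pointer_tip 0.65 [304. 202. 141. 117.] [569.  26.]
pointer_pivot 0.59 [304. 210.  16.  57.] [545.  24.]
```

View pics/top0.png

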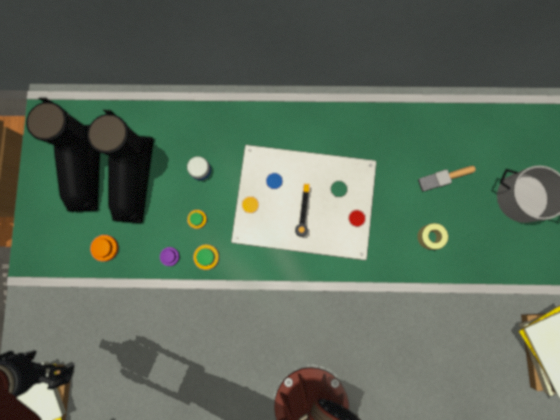

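View pics/scene0.png

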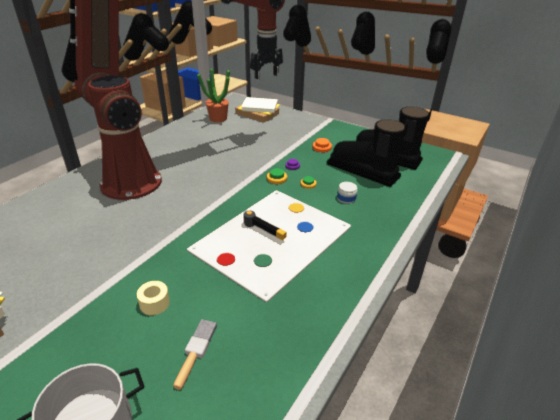

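The top view shows red at (357,218), the pivot at (302,230), the tip at (306,186), a small green button at (197,219) and a large one at (206,257). The orange (103,248) and purple (170,257) ones are decoys. Next I refine these positions with colour centroids from both cameras.

```bash
cat >> h.py <<'E'
def blob(im,uv,r,hue,s=90):
    """centroid and area of hue-range pixels within r px of uv"""
    h=cv2.cvtColor(im,cv2.COLOR_RGB2HSV).astype(int)
    m=(((h[...,0]-hue[0])%180)<=(hue[1]-hue[0]))&(h[...,1]>s)&(h[...,2]>50)
    yy,xx=np.mgrid[:420,:560];m&=np.hypot(xx-uv[0],yy-uv[1])<r
    return np.array([xx[m].mean(),yy[m].mean()]),int(m.sum())
def tri(pairs):
    A=[];b=[]
    for n,(u,v) in pairs:
        c=get_calibration(n);R=np.array(c["R"]);t=np.array(c["t"])
        for a,f,k in((u-c["cx"],c["fx"],0),(v-c["cy"],c["fy"],1)):
            A.append(R[k]-a/f*R[2]);b.append(-t[k]+a/f*t[2])
    return np.linalg.lstsq(np.array(A),np.array(b),rcond=None)[0]
E
python3 - <<'E'
from h import *
from scipy.optimize import least_squares
I={n:cv2.cvtColor(cv2.imread(f"pics/{n}0.png"),cv2.COLOR_BGR2RGB) for n in("top","scene")}
D=dict(red=((357,218),(227,259),(-8,8),-70),blue=((274,181),(305,227),(100,125),35),yellow=((250,205),(296,208),(15,32),70))
obs={}
for k,(t,s,h,a) in D.items():
    obs[k]={"top":blob(I["top"],t,14,h),"scene":blob(I["scene"],s,16,h)}
    pt=ray("top",*obs[k]["top"][0],14);ps=ray("scene",*obs[k]["scene"][0],14)
    print(k,obs[k],pt.round(1),ps.round(1))
def mod(p,a): a=np.radians(a)+p[2];return p[:2]+170*np.array([np.cos(a),np.sin(a)])
def res(p,cams): return np.concatenate([ray(n,*obs[k][n][0],14)-mod(p,D[k][3]) for k in D for n in cams])
for cams in(["top"],["scene"],["top","scene"]):
    r=least_squares(res,[490,20,0],args=(cams,));print(cams,r.x[:2].round(1),np.degrees(r.x[2]).round(2),r.fun.round(1))
for nm,t,s in(("small",(197,219),(308,182)),("large",(206,257),(277,175))):
    bt,bs=blob(I["top"],t,8,(45,68),170),blob(I["scene"],s,8,(45,68),170)
    print(nm,bt,bs,tri([("top",bt[0]),("scene",bs[0])]).round(1))
bt,bs=blob(I["top"],(306,187),8,(15,32)),blob(I["scene"],(282,233),8,(15,32))
print("tip",bt,bs,tri([("top",bt[0]),("scene",bs[0])]).round(1),ray("top",*bt[0],46),ray("scene",*bs[0],40))
o=get_obs();print({k:np.round(o[k],1) for k in("tcp_pos","ee_rot","grip_width")})
a=cv2.resize(cv2.imread("pics/top0.png")[195:275,150:250],None,fx=4,fy=4,interpolation=0)
b=cv2.resize(cv2.imread("pics/scene0.png")[150:230,260:360],None,fx=4,fy=4,interpolation=0)
cv2.imwrite("pics/c.png",np.hstack([a,b]))
E
```

```text
red {'top': (array([356.55092593, 217.81018519]), 216), 'scene': (array([225.61904762, 258.81481481]), 189)} [ 529.1 -132.3] [ 529.4 -132.7]
blue {'top': (array([274.        , 180.45810056]), 179), 'scene': (array([304.90983607, 226.58196721]), 122)} [638.8 113.5] [639.2 113.5]
yellow {'top': (array([249.81777778, 204.36444444]), 225), 'scene': (array([295.96581197, 207.32478632]), 117)} [565.3 184.4] [565.2 184.4]
['top'] [489.4  32.6] -6.53 [ 0.1  0.4 -0.1 -0.1 -0.  -0.3]
['scene'] [489.6  32.4] -6.48 [-0.   0.2  0.2 -0.  -0.2 -0.1]
['top', 'scene'] [489.5  32.5] -6.5 [-0.1  0.5  0.2  0.1 -0.1 -0.1  0.3 -0.1 -0.1 -0.2 -0.2 -0.2]
 ** On entry to DLASCL parameter number  4 had an illegal value
 ** On entry to DLASCL parameter number  4 had an illegal valueh.py:15: RuntimeWarning: Mean of empty slice.
  return np.array([xx[m].mean(),yy[m].mean()]),int(m.sum())
  ret = ret.dtype.type(ret / rcount)
Traceback (most recent call last):
  File "h.py", line 22, in tri
    return np.linalg.lstsq(np.array(A),np.array(b),rcond=None)[0]
           ~~~~~~~~~~~~~~~^^^^^^^^^^^^^^^^^^^^^^^^^^^^^^^^^^^^
numpy.linalg.LinAlgError: SVD did not converge in Linear Least Squares
```

```bash
python3 - <<'E'
from h import *
I={n:cv2.cvtColor(cv2.imread(f"pics/{n}0.png"),cv2.COLOR_BGR2RGB) for n in("top","scene")}
for n,p in(("top",(197,219)),("top",(206,257)),("scene",(308,182)),("scene",(277,175)),("top",(140,240))):
    print(n,p,cv2.cvtColor(I[n],cv2.COLOR_RGB2HSV)[p[1],p[0]])
for nm,t,s in(("small",(197,219),(309,182)),("large",(206,257),(277,175))):
    P=[]
    for n,c in(("top",t),("scene",s)):
        h=cv2.cvtColor(I[n],cv2.COLOR_RGB2HSV)[c[1],c[0],0].astype(int)
        P.append((n,)+blob(I[n],c,8 if nm=="small" else 10,(h-8,h+8),180))
    print(nm,P,tri([(a,b) for a,b,_ in P]).round(1),[ray(a,*b,40).round(1) for a,b,_ in P])
bt,bs=blob(I["top"],(306,187),8,(15,32)),blob(I["scene"],(282,233),8,(15,32))
print("tip",bt,bs,tri([("top",bt[0]),("scene",bs[0])]).round(1),ray("top",*bt[0],46),ray("scene",*bs[0],40))
o=get_obs();print({k:np.round(o[k],1) for k in("tcp_pos","ee_rot","grip_width")}, grasp_offset)
a=cv2.resize(cv2.imread("pics/top0.png")[195:275,150:250],None,fx=4,fy=4,interpolation=0)
b=cv2.resize(cv2.imread("pics/scene0.png")[150:230,260:360],None,fx=4,fy=4,interpolation=0)
cv2.imwrite("pics/c.png",np.hstack([a,b]))
E
```

```text
top (197, 219) [ 67 163 164]
top (206, 257) [ 66 159 167]
scene (308, 182) [ 65 164 126]
scene (277, 175) [ 65 165 145]
top (140, 240) [ 72 125 118]
 ** On entry to DLASCL parameter number  4 had an illegal value
 ** On entry to DLASCL parameter number  4 had an illegal valueh.py:15: RuntimeWarning: Mean of empty slice.
  return np.array([xx[m].mean(),yy[m].mean()]),int(m.sum())
  ret = ret.dtype.type(ret / rcount)
Traceback (most recent call last):
  File "h.py", line 22, in tri
    return np.linalg.lstsq(np.array(A),np.array(b),rcond=None)[0]
           ~~~~~~~~~~~~~~~^^^^^^^^^^^^^^^^^^^^^^^^^^^^^^^^^^^^
numpy.linalg.LinAlgError: SVD did not converge in Linear Least Squares
```

```bash
python3 - <<'E'
from h import *
I={n:cv2.cvtColor(cv2.imread(f"pics/{n}0.png"),cv2.COLOR_BGR2RGB) for n in("top","scene")}
o=get_obs();print({k:np.round(o[k],1) for k in("t","tcp_pos","ee_rot","grip_width")}, globals().get("grasp_offset"))
a=cv2.resize(cv2.imread("pics/top0.png")[195:275,150:250],None,fx=4,fy=4,interpolation=0)
b=cv2.resize(cv2.imread("pics/scene0.png")[150:230,260:360],None,fx=4,fy=4,interpolation=0)
cv2.imwrite("pics/c.png",np.hstack([a,b]))
bt,bs=blob(I["top"],(306,187),8,(15,32)),blob(I["scene"],(282,233),8,(15,32))
print("tip",bt,bs,tri([("top",bt[0]),("scene",bs[0])]).round(1),ray("top",*bt[0],46),ray("scene",*bs[0],40))
for nm,t,s in(("small",(197,219),(309,182)),("large",(206,257),(277,175))):
    for lab,hue,sat in(("green",(58,69),145),("housing",(15,40),100)):
        P=[(n,)+blob(I[n],c,13,hue,sat) for n,c in(("top",t),("scene",s))]
        print(nm,lab,P,tri([(a,b) for a,b,_ in P]).round(1),[ray(a,*b,35).round(1) for a,b,_ in P])
E
```

```text
{'t': np.float64(0.6), 'tcp_pos': array([169.6, 601.6, 204.9]), 'ee_rot': array([180. ,  -0. , 164.3]), 'grip_width': np.float64(85.3)} 18.700000000000003
tip (array([306.03225806, 188.09677419]), 62) (array([280.49450549, 233.76923077]), 91) [611.7  18.5  37.9] [610.37598499  19.0728715 ] [612.88406128  16.05401073]
small green [('top', array([195.81012658, 218.48101266]), 79), ('scene', array([308.10526316, 179.29824561]), 57)] [520.1 341.9  23.4] [array([518.6, 339. ]), array([528.9, 325.5])]
small housing [('top', array([197.05825243, 218.80582524]), 206), ('scene', array([307.88297872, 184.19148936]), 94)] [520.9 342.5   3.1] [array([517.7, 335.3]), array([543.8, 297.7])]
large green [('top', array([204.71604938, 256.66666667]), 162), ('scene', array([276.63636364, 172.65656566]), 99)] [408.7 310.   28.7] [array([408.5, 308.5]), array([414.5, 301.3])]
large housing [('top', array([206.73287671, 257.35616438]), 292), ('scene', array([276.46153846, 178.76282051]), 156)] [407.7 309.8   2.7] [array([406.6, 302.6]), array([436.3, 266.7])]
```

View pics/c.png

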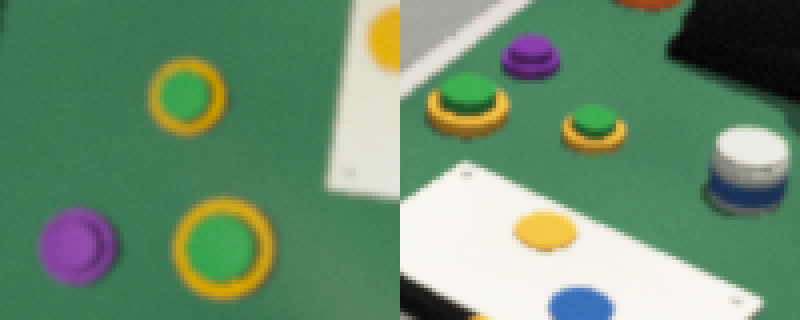

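The crop shows two yellow-housed green buttons, and the smaller one is at about (520,342), top about 25 mm high. The pivot is at (489,32) and red lies at world angle −76.5°. I'll push the pointer from its left side along an arc and stop short to check.

```bash
cat >> h.py <<'E'
PV=np.array([489.5,32.5]);RED=-76.5
def pose(th,z=21,off=20.,r=108):
    a=np.radians(th);p=PV+r*np.array([np.cos(a),np.sin(a)])+off*np.array([-np.sin(a),np.cos(a)])
    return [*p,z],[180,0,th+90]
def angle(tag):
    P=[]
    for n in("top","scene"):
        im=get_image(n);cv2.imwrite(f"pics/{n}{tag}.png",cv2.cvtColor(im,cv2.COLOR_RGB2BGR))
E
python3 - <<'E'
from h import *
grip(0)
goto(*pose(-6.6,130,45)); move_l(pose(-6.6,21,45)[0],speed=150)
print(get_obs()["t"],get_obs()["wrist_force"].round(1) if hasattr(get_obs()["wrist_force"],"round") else get_obs()["wrist_force"])
for th in np.linspace(-6.6,-70,10):
    p,a=pose(th); move_l(p,a,speed=60)
    o=get_obs();print(round(th,1),round(o["t"],1),np.round(o["wrist_force"],1),round(o["grip_width"],1))
angle("1")
E
```

```text
4.75 [1.2 0.5 1.1]
-6.6 5.3 [ 0.5 -0.2 -0.7] -0.3
-13.6 5.7 [-0.  -0.3  0.4] -0.4
-20.7 6.1 [-0.5 -0.1 -0.7] -0.0
-27.7 6.4 [-0.1  0.3 -0.2] 0.3
-34.8 6.8 [-0.3 -0.4  0.7] 0.3
-41.8 7.2 [ 0.4 -0.  -0.5] -0.1
-48.9 7.6 [-0.1 -0.   0.2] -0.2
-55.9 7.9 [-0.5 -0.  -0.2] -0.0
-63.0 8.3 [-0.2 -0.2  1.1] 0.1
-70.0 8.7 [0.1 0.4 0.1] -0.1
```

View pics/scene1.png

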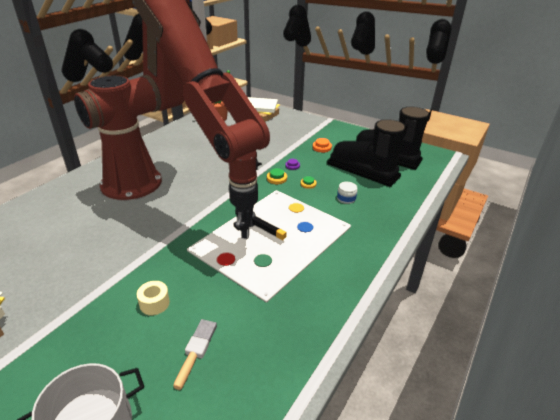

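View pics/top1.png

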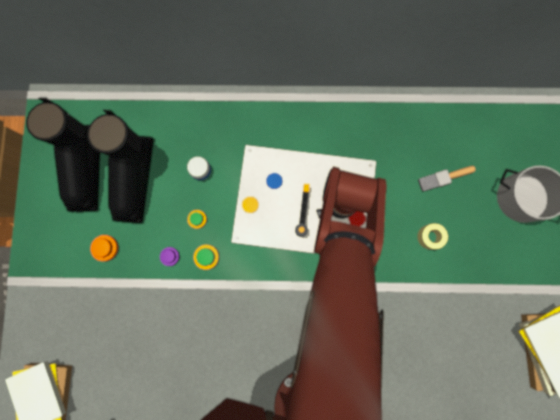

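The scene view shows the pointer unmoved, with its tip still at (281,233), and the hand already past it at about (245,235). I need to compare the real TCP with what I commanded.

```bash
python3 - <<'E'
from h import *
o=get_obs();print({k:np.round(o[k],1) for k in("t","tcp_pos","ee_rot","grip_width","joint_pos")})
print(pose(-70),proj("scene",o["tcp_pos"]),proj("top",o["tcp_pos"]))
print("pivot",proj("scene",[*PV,55]),proj("top",[*PV,55]))
cv2.imwrite("pics/c2.png",cv2.resize(cv2.imread("pics/scene1.png")[150:290,180:340],None,fx=4,fy=4))
E
```

```text
{'t': np.float64(8.8), 'tcp_pos': array([545.9, -61.9,  21.2]), 'ee_rot': array([180. ,  -0. ,  20.1]), 'grip_width': np.float64(0.4), 'joint_pos': array([-13.8,  16.6, 109.4,   0. ,  53.9,  56.1])}
([np.float64(545.2320278948905), np.float64(-62.14640017836472), 21], [180, 0, 20]) (np.float64(245.6899796200524), np.float64(245.00577714466056)) (np.float64(332.97843558975137), np.float64(211.5654391812112))
pivot (np.float64(248.91184607722192), np.float64(212.4530568138486)) (np.float64(301.2548310059505), np.float64(229.26334396840917))
```

View pics/c2.png

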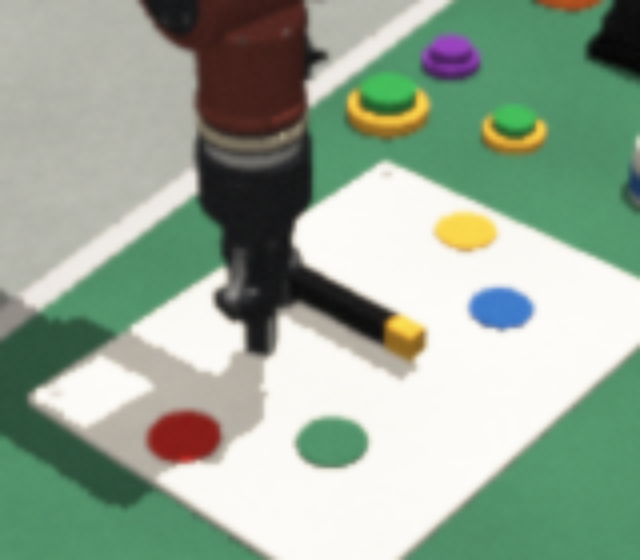

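The fingertip in the crop ends near scene pixel (244.5,238), but the projected TCP is (245.7,245), so the real fingertip may be higher than reported. I'll check the scale and shadow, then test with a slow probe.

```bash
python3 - <<'E'
from h import *
p=get_obs()["tcp_pos"]
for z in(10,21,30,40,50,60): print(z,np.round(proj("scene",[p[0],p[1],z]),1))
# approach the arm from the right (current) side is not wanted; lift and return to left side
move_l([p[0],p[1],120],speed=200)
goto(*pose(-6.6,120,45)); move_l(pose(-6.6,21,45)[0],speed=150)
im=get_image("scene");o=get_obs();print(o["tcp_pos"],np.round(proj("scene",o["tcp_pos"]),1),o["t"])
cv2.imwrite("pics/c3.png",cv2.resize(cv2.cvtColor(im,cv2.COLOR_RGB2BGR)[150:290,200:360],None,fx=4,fy=4))
E
```

```text
10 [245.8 248. ]
21 [245.7 245.1]
30 [245.6 242.6]
40 [245.5 239.9]
50 [245.4 237.2]
60 [245.3 234.4]
[603.38878168  64.58054685  22.45976404] [286.5 228.6] 11.1417
```

View pics/c3.png

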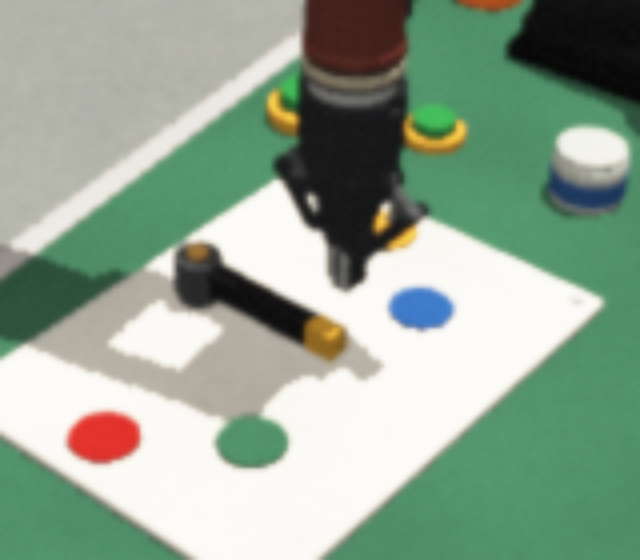

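The fingertip shows at (286.7,221.2) but its TCP projects to (286.5,228.6). It is really about 27 mm higher than reported, so it passed over the arm. I'll find the true height by a guarded touch of the bare plate here.

```bash
python3 - <<'E'
from h import *
p,a=pose(-6.6,21,45)
z0=[]
for z in [16,11,6,2]+list(np.arange(0,-25,-1.5)):
    move_l([p[0],p[1],float(z)],speed=40)
    f=np.mean([get_obs()["wrist_force"][2] for _ in range(3)]);o=get_obs()
    print(z,round(float(o["tcp_pos"][2]),1),round(f,1),end=" | ")
    if abs(f)>4: break
print(get_obs()["t"])
E
```

```text
16 16.3 -0.4 | 11 10.5 -0.4 | 6 5.5 -0.6 | 2 1.6 -0.9 | 0.0 -0.1 0.5 | -1.5 -1.6 1.0 | -3.0 -3.1 -0.1 | -4.5 -4.7 -0.5 | -6.0 -6.2 -0.2 | -7.5 -7.7 0.2 | -9.0 -9.2 -0.2 | -10.5 -10.7 -0.3 | -12.0 -12.2 0.7 | -13.5 -13.7 -0.7 | -15.0 -15.2 -0.3 | -16.5 -16.4 -0.0 | -18.0 -16.4 8.9 | 15.4667
```

The plate (10 mm) is met at a reported −16.5 mm, so the fingertip is 26.5 mm higher than reported. I'll apply that offset and push again.

```bash
echo 'DZ=26.5' >> h.py; python3 - <<'E'
from h import *
z=20-DZ
move_l(pose(-6.6,z,45)[0],speed=60)
for th in np.linspace(-6.6,-71,9):
    p,a=pose(th,z); move_l(p,a,speed=60)
    o=get_obs();print(round(th,1),round(o["t"],1),np.round(o["wrist_force"],1))
angle("2")
cv2.imwrite("pics/c4.png",cv2.resize(cv2.imread("pics/scene2.png")[150:290,180:340],None,fx=4,fy=4))
E
```

```text
-6.6 16.4 [-0.2 -0.2  0.1]
-14.6 16.8 [ 0.5  0.1 -1.2]
-22.7 17.2 [0.6 0.5 0.7]
-30.8 17.6 [ 0.   0.  -0.4]
-38.8 18.0 [-1.4  0.3  0.4]
-46.8 18.4 [ 0.3 -0.4  0.4]
-54.9 18.8 [-0.6 -0.1 -0. ]
-63.0 19.2 [ 0.1 -0.8  0.3]
-71.0 19.6 [-0.3  0.2  0.8]
```

View pics/c4.png

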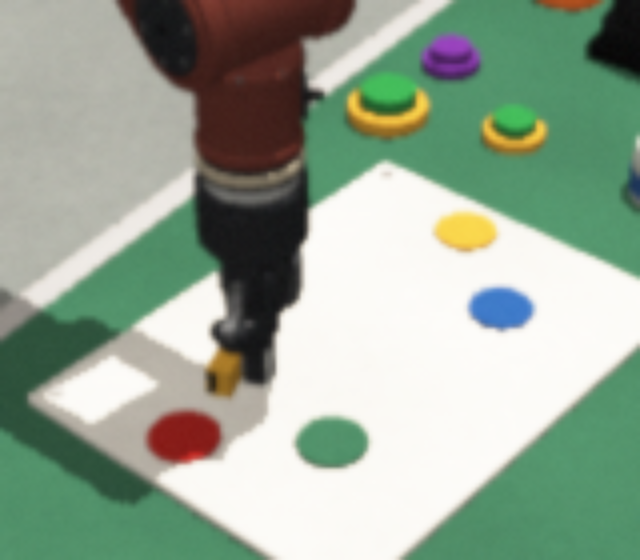

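The pointer now follows, and its yellow tip shows at scene pixel (236,243), heading for red at (226,259). I'll finish the push, back off and measure.

```bash
python3 - <<'E'
from h import *
z=20-DZ
for th in(-74,-76): p,a=pose(th,z); move_l(p,a,speed=40)
wait(0.3)
move_l(pose(-76,z,50)[0],speed=60); move_l(pose(-76,130,50)[0],speed=200)
goto([540,300,130],[180,0,90])
I={n:get_image(n) for n in("top","scene")}
cv2.imwrite("pics/c5.png",cv2.cvtColor(np.hstack([cv2.resize(I["top"][170:270,270:370],None,fx=4,fy=4),cv2.resize(I["scene"][200:300,180:280],None,fx=4,fy=4)]),cv2.COLOR_RGB2BGR))
P=[]
for n in I:
    a=np.radians(-76);q=proj(n,[*(PV+122*np.array([np.cos(a),np.sin(a)])),38])
    b,m=blob(I[n],q,13,(15,32));P.append((n,b));print(n,q,b,m,[np.degrees(np.arctan2(*(ray(n,*b,zz)-PV)[::-1])).round(1) for zz in(38,46)])
t=tri(P);print(t,np.degrees(np.arctan2(t[1]-PV[1],t[0]-PV[0])),get_obs()["t"])
E
```

```text
top (np.float64(342.0426401010431), np.float64(220.1274483170508)) [342.72222222 220.52777778] 72 [np.float64(-76.7), np.float64(-77.0)]
scene (np.float64(232.69986508527506), np.float64(241.60126529063356)) [232.59183673 241.62244898] 98 [np.float64(-76.1), np.float64(-74.3)]
[518.52207739 -87.1749392   38.54937489] -76.36849650842885 23.5167
```

View pics/c5.png

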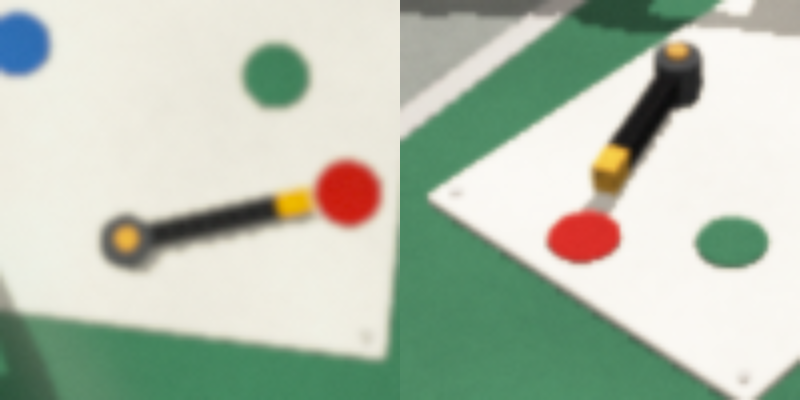

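Both views show the pointer aimed at red: measured −76.4° against −76.5°. Now I press the small green button under force guard.

```bash
python3 - <<'E'
from h import *
b=[520,342]
goto([*b,100-DZ],[180,0,90]); move_l([*b,36-DZ],speed=100)
z=36
while z>8:
    z-=1.0; move_l([*b,z-DZ],speed=30)
    o=get_obs();f=np.mean([get_obs()["wrist_force"][2] for _ in range(3)])
    print(z,round(float(o["tcp_pos"][2]+DZ),1),round(f,1),end=" | ")
    if f>14: break
wait(0.3);print(get_obs()["wrist_force"])
move_l([*b,60-DZ],speed=60); move_l([*b,150],speed=200)
goto([400,420,200],[180,0,90]); wait(.3)
I={n:get_image(n) for n in("top","scene")}
cv2.imwrite("pics/c6.png",cv2.cvtColor(np.hstack([cv2.resize(I["top"][140:280,180:380],(400,280)),cv2.resize(I["scene"][160:300,180:380],(400,280))]),cv2.COLOR_RGB2BGR))
print(get_obs()["t"])
E
```

```text
35.0 35.8 0.2 | 34.0 34.1 0.3 | 33.0 32.8 0.5 | 32.0 31.9 0.9 | 31.0 30.9 0.8 | 30.0 29.9 0.5 | 29.0 28.9 -0.2 | 28.0 27.9 0.1 | 27.0 26.9 0.8 | 26.0 25.9 0.5 | 25.0 24.9 -0.0 | 24.0 24.2 2.1 | 23.0 23.2 2.4 | 22.0 22.1 1.5 | 21.0 21.1 2.9 | 20.0 20.1 2.3 | 19.0 19.1 3.5 | 18.0 18.1 4.0 | 17.0 17.1 4.3 | 16.0 16.1 5.4 | 15.0 16.0 9.0 | 14.0 16.0 13.8 | 13.0 15.9 17.5 | [-5.40640073 -2.95012285 18.36781962]
33.475
```

View pics/c6.png

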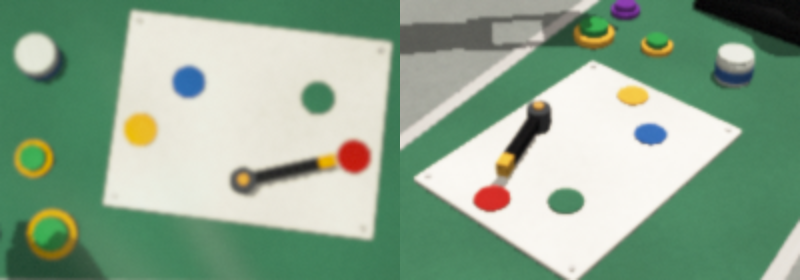

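The spring rose to about 5 N over 8 mm and then hit a hard stop, so the button went fully down. The picture shows the pointer still on red (top view 325,162 towards 353,156), the button up and the can in place.

```bash
python3 -c "
from station import *
print(sign_off())"
```

```text
the job is handed in; nothing more can be done
None
```

The pointer was pushed to within about 0.1° of the red disc's centre, then the small green button was pressed fully down and came back up; the hand is clear and the job is handed in, with no verdict returned. The first push missed because the fingertip sits 26.5 mm higher than reported, which I corrected before the second.

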